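Lock a keyhole-backed lamp onto its display stand

ROBOT

A 7-joint arm with a two-finger parallel gripper is mounted at the origin on the work surface. World frame = base frame: x ahead of the robot, y to its left, z up, the work surface at z = 0. Lengths are in mm, angles in rad, forces in N, time in s.
With the tool pointing down it reaches from about 400 to 925 mm from the base axis. Payload 5.6 kg.
Tool frame: the origin (TCP) lies where the fingers leave the gripper's body, on its centre line; the fingertips stand 73 mm ahead of it and the grasp point (between the pads) lies 54 mm ahead of it; z points along the fingers, y is the line along which they close (so a half turn about z gives the same grasp; the last joint's range is limited). The gripper opens to 85 mm and grips with 20 to 120 N. Pads are 22 mm wide; open, the fingers measure 114 mm over their backs; the gripper's body (76 mm by 85 mm) begins 54 mm behind the grasp point. The pads swing forward as they close: fully open they stand 13 mm farther back than shut.
Start: joints at [1.287, 0.468, -0.012, 1.603, 0.006, 1.071, -0.056], TCP at [154.972, -631.26, 303.89] pointing down, gripper open.
Joint ranges: [-2.53, 2.53], [-0.31, 2.02], [-1.57, 1.55], [0.28, 2.44], [-1.29, 4.43], [0.15, 1.84], [-2.92, 2.92]. Speed limits (rad/s): [2.57, 2.57, 3.14, 3.14, 3.14, 3.14, 3.14].

INTERFACE

Orientations are given as a unit quaternion [x, y, z, w].
In Python, from workcell import env gives the robot as it stands.
- The arm moves only by the shell command python3 jog.py 'ROWS' [FORCE]. ROWS is a JSON list of rows, 1 to 5 of them, each written [[dx, dy, dz], [rx, ry, rz], opening]: dx, dy, dz in shares of the most that a row can go, 1 being 50 mm, then a rotation vector rx, ry, rz in units of 0.05 rad, then the opening from 0.0 (shut) to 1.0 (fully open); each row shifts and turns the commanded pose from where the row before left it, along the tool's axes as they then stand; what a row does not reach is not made up. A row lasts 1/10 s, in which the tool goes at most 50 mm and 0.15 rad, less where a joint would pass 70% of its speed; a pose out of reach is approached as far as the arm can. The fingers move at their own pace and stop on an object; FORCE is the grip in N (left out, the last holds). Time passes only in rows, so rows that do not move let the fingers close. It prints the time, the measured TCP pose, the force, the opening and the grip force at its end. Input that does not fit is refused with a message, and nothing moves.
- env.observe(): the state, without advancing time (a new reading comes with each control period).
- env.capture(name): name is "side" or "top"; returns (picture, depth): 384x512x3 uint8, red, green, blue; 384x512 float32, mm along the optical axis (not along the pixel's ray), 0 where there is no reading.
- env.camera_info(name): a dict with "intrinsics" (3x3 intrinsics, pixels), "position" and "rotation" of the camera in the world. Camera axes: x right, y up, looking along -z (the intrinsics and any distortion apply to the point x, -y, -z); pixel columns grow to the right and rows downward; lengths in mm; the calibration is good to about 2 mm. A picture is of the moment at which its call begins. camera_info takes no time and is no camera call.
- env.sign_off(): hands the job in; it is judged then, once.
The state is a dict: "clock": time; "q": joint angles; "joint_vel": joint speeds; "joint_torque": joint torques, N m; "eef_pos": TCP position; "tool_rot": TCP orientation; "ft_force": force on the tool from outside, world axes, zero at the start; "torque": the same for the moment, N m; "gripper_width": opening from 0.0 (shut) to 1.0 (fully open); "grasp_force": force on a finger pad.
Only numpy, scipy, OpenCV 4.12 (cv2) and the standard library are available. Lean on these libraries where they do the work, as an engineer would, in place of code of your own. Each camera call takes 0.05 s, during which the arm holds its last target. There are 200 camera calls.

TASK

Mount the LED bar lamp on the sloping display stand: push the sliding keeper out of the way, set the lamp's two keyholes over the two headed studs so that the plate lies flat on the panel, with the bar on the low side, and let go of it there. Then slide the lamp down the slope until it is fully home behind the stud heads, and push the keeper fully back in above the plate's top edge. Do not drop the lamp, and leave everything else where it stands.

Things in the scene. Friction and masses are not known exactly. Their poses are not given: they have to be found in the camera images.
- panel: Fixed sloping wooden panel, 150 mm (x) by 215 mm (y from -80 to +135), 12 mm thick. Origin: on its upper face, midway between the studs in y, 42 mm above the table; x runs down the slope (15 degrees, away from the robot at yaw 0), y across, z out of the face. Two 6 mm high rails guide the keeper at y = 72 to 133, x = -51 to -29 mm. The lamp rests on the slope by friction.
- stud_a (a point): Foot of a steel headed stud on the panel face, at panel x = -15, y = +42 mm. Shank 5 mm diameter, 7 mm tall under a coned head 12 mm across; head top 11 mm above the panel. Lamp origin at panel x = -10, y = 0, z = 0 mm: entry holes centred on both studs; at x = +10 mm: fully home (20 mm travel), lamp axes as the panel's.
- stud_b (a point): Foot of the second, identical stud, at panel x = -15, y = -42 mm.
- lamp: Loose LED bar lamp, about 0.25 kg, flat on the table at first. Aluminium back plate 80 (x) by 130 (y) by 4 mm. Origin: centre of its underside; z up. Through the plate, at y = +42 and -42 mm, two keyholes: an 18 mm entry hole centred at x = -5 mm, from which an 8 mm wide slot runs towards -x and ends at x = -27.5 mm.
- lamp_bar (a point): Centre of the lamp's white plastic diffuser bar: 30 mm (lamp x) by 116 mm (lamp y), from 4 to 40 mm above the plate's underside, centred at lamp x = +22, y = 0; the point is at lamp z = 22 mm. Grip it across its 30 mm, or push its long sides.
- keeper (a joint): Sliding steel keeper bolt at the panel's top, m: 0 = fully in, 0.045 = fully out, growing towards panel +y; about 1 N of friction, stays where left. Bar at panel x = -46 to -34 mm, 9 mm high, from y = 35 mm + value to 90 mm + value. When in, it blocks the plate's upper edge at the entry position; with the lamp home it fits above that edge with a 4 mm gap.
- keeper_tab (a point): Centre of the upstanding finger tab of the keeper, 22 (panel x) by 10 (panel y) by 34 mm tall, rising from 9 to 43 mm above the panel; the point is 30 mm above the panel surface, at panel x = -40 mm, y = 80 mm + joint value. Push its side faces.
- globe_bulb: Bystander: clear glass globe bulb, 85 mm diameter, standing in a black display socket of 60 mm diameter; 131 mm tall. Origin: centre of its underside.
- battery_box: Bystander: blue plastic battery box, 62 (x) by 95 (y) by 50 mm tall. Origin: centre of its underside.
- torch: Bystander: silver aluminium torch standing on its 42 mm head, 130 mm tall. Origin: centre of its underside.
- screw_jar: Bystander: small clear jar, 40 mm diameter, 55 mm tall, near one short end of the lamp at the start. Origin: centre of its underside.
- screwdriver: Bystander: screwdriver lying along its x, at first beside the lamp plate's -x edge, 150 mm long, about 25 mm high. Origin: under its middle.
- bulb_carton: Bystander: cardboard bulb carton, 55 by 55 by 95 mm tall. Origin: centre of its underside.
- spot_bulb: Bystander: small white spot bulb standing face down beside the stand, 50 mm diameter, 60 mm tall. Origin: centre of its underside.

How it is judged:
By the outcome, as a careful person would: the job done as asked, in the order asked, and still so for the second after the job is handed in, with the robot touching nothing.
It also fails if it takes over 72 s, if anything falls off the work surface, if the arm or the gripper's body presses on something with over 40 N, if the wrist force passes 120 N, or if a joint passes its speed limit or range.

## Working session

There is one attempt and no reset: what is moved stays moved. The work goes in short steps, Python scripts to look and compute and a shell command to move; the robot and the scene stay as the last step left them, time stands still between calls to the robot, and variables do not carry over. Pictures are saved under pics/ and viewed, at most 10 in all, crops included, and the job is handed in when it is done.

```bash
ls; mkdir -p pics; python3 - <<'E'
from workcell import env
import cv2,numpy as np
for n in("top","side"):
    p,d=env.capture(n); cv2.imwrite(f"pics/{n}0.png",p[:,:,::-1]); np.savez(f"pics/{n}0.npz",p=p,d=d); print(n,env.camera_info(n))
print(env.observe())
E
```

```text
jog.py
pics
workcell.py
top {'intrinsics': array([[397.09400438,   0.        , 259.93258715],
       [  0.        , 397.09400438, 182.49502433],
       [  0.        ,   0.        ,   1.        ]]), 'position': array([ 392.58688721,  -27.02800927, 1002.94092351]), 'rotation': array([-0.07248051,  0.06345883,  0.70958878, -0.69799951])}
side {'intrinsics': array([[364.05065684,   0.        , 255.31214721],
       [  0.        , 364.05065684, 191.69733033],
       [  0.        ,   0.        ,   1.        ]]), 'position': array([343.34060946, 650.43975324, 770.77607372]), 'rotation': array([-0.06690949,  0.39104955,  0.90349115, -0.16219467])}
{'clock': 0.1, 'q': array([ 1.2870163 ,  0.4682794 , -0.01157897,  1.60355254,  0.00598473,
        1.07141074, -0.05628233]), 'joint_vel': array([ 5.06626087e-04, -3.06141155e-04,  1.04403109e-04, -3.57853928e-03,
       -1.15427024e-04,  1.17431286e-03,  7.09743312e-05]), 'joint_torque': array([ 4.86315075e-04, -5.33522666e+01,  2.09261564e-02, -2.51968539e+01,
        1.14171510e-02,  4.33088135e-03, -1.05775271e-05]), 'eef_pos': array([ 154.83757919, -630.8791129 ,  303.03108331]), 'tool_rot': array([ 9.92766067e-01,  1.20061995e-01, -1.53317995e-04, -7.93174605e-04]), 'ft_force': array([ 0.48812785, -0.42410386, -0.19472071]), 'torque': array([0.00955771, 0.02581932, 0.00221432]), 'grasp_force': 0.0, 'gripper_width': 1.000224710504351}
```
View pics/top0.png

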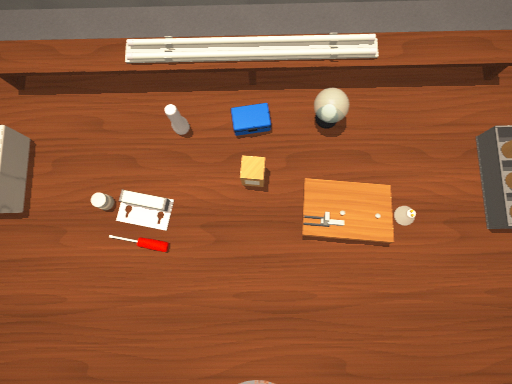

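View pics/side0.png

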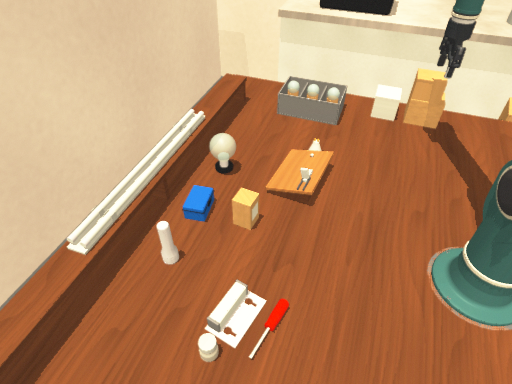

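The top view shows the lamp at about (145,210) with its bar on the far side, the screwdriver at (140,243) and the jar at (103,201). The panel covers (303–392, 180–242) with studs at about (342,212) and (378,215), and the keeper tab at (326,217). The side view agrees. Next I'll take enlarged crops for measuring.

```bash
cat > h.py <<'E'
import numpy as np,cv2
from scipy.spatial.transform import Rotation as R
from scipy.optimize import least_squares
from workcell import env
def cam(n):
    c=env.camera_info(n); return np.array(c["intrinsics"]),np.array(c["position"]),R.from_quat(c["rotation"]).as_matrix()
def proj(n,P):
    K,t,M=cam(n); c=(np.atleast_2d(P)-t)@M; c=c*[1,-1,-1]; return (c/c[:,2:])[:,:2]*[K[0,0],K[1,1]]+K[:2,2]
def cloud(n,d):
    K,t,M=cam(n); v,u=np.mgrid[:384,:512]; X=np.stack([(u-K[0,2])/K[0,0]*d,-(v-K[1,2])/K[1,1]*d,-d],-1); return X@M.T+t
def tri(pts):  # [(cam,(u,v))...] -> point, residual px
    f=lambda P:np.concatenate([proj(n,P)[0]-uv for n,uv in pts]); r=least_squares(f,[500,0,50.]); return r.x,np.abs(r.fun).max()
E
python3 - <<'E'
from h import *
T=np.load("pics/top0.npz");S=np.load("pics/side0.npz")
CT=cloud("top",T["d"]);CS=cloud("side",S["d"])
def plane(C,box):
    u0,v0,u1,v1=box; P=C[v0:v1,u0:u1].reshape(-1,3); 
    c=np.median(P,0)
    for _ in range(6):
        q=P-c; 
        A=np.c_[P[:,:2],np.ones(len(P))]; s=np.linalg.lstsq(A,P[:,2],rcond=None)[0]; e=P[:,2]-A@s; P=P[abs(e)<max(2*e.std(),1.5)]
    return s,e.std(),len(P)
print("table",CT[280:340,200:300,2].mean(),CS[300:340,310:380,2].mean())
for n,C,b in(("top",CT,(312,222,380,235)),("top",CT,(330,188,385,205)),("top",CT,(308,186,388,236)),("side",CS,(285,160,325,185))):
    s,e,k=plane(C,b); print(n,s,e,k,"slope",np.degrees(np.arctan(np.hypot(*s[:2]))),"yaw",np.degrees(np.arctan2(-s[1],-s[0])))
im=[]
for A,(u,v,w,h) in((T,(295,172,108,81)),(T,(88,178,108,81)),(S,(262,140,80,60)),(S,(190,275,108,81))):
    im.append(cv2.resize(A["p"][v:v+h,u:u+w,::-1],(400,300),interpolation=cv2.INTER_CUBIC))
cv2.imwrite("pics/c1.png",np.vstack([np.hstack(im[:2]),np.hstack(im[2:])]))
for n,C,us in(("bulb",CT,(331,106)),("carton",CT,(253,167)),("box",CT,(251,118)),("torch",CT,(173,111)),("jar",CT,(101,200)),("spot",CT,(405,216)),("bar",CT,(145,202)),("plate",CT,(145,220))): print(n,C[us[1],us[0]].round())
E
```

```text
table 3.984777578318642 3.398379572439554
top [-2.60449637e-01  2.79712694e-02  1.82506157e+02] 1.4592721381297529 724 slope 14.678675715648847 yaw -6.129846969972931
top [-2.65350896e-01  2.97124730e-02  1.85007538e+02] 1.2364080517035603 809 slope 14.949739982905315 yaw -6.389039392856403
top [-2.66430874e-01  2.83117907e-02  1.85259642e+02] 1.3583383980266863 3348 slope 14.999022237113856 yaw -6.065668896930246
side [-2.69734328e-01  2.66292860e-02  1.86579234e+02] 1.1852559128142273 734 slope 15.165399205842755 yaw -5.638205676113003
bulb [ 742. -185.  126.]
carton [607.  -1.  95.]
box [745.   4.  50.]
torch [736. 182. 131.]
jar [541. 369.  56.]
spot [ 491. -365.   42.]
bar [537. 267.  40.]
plate [496. 276.   6.]
```

View pics/c1.png

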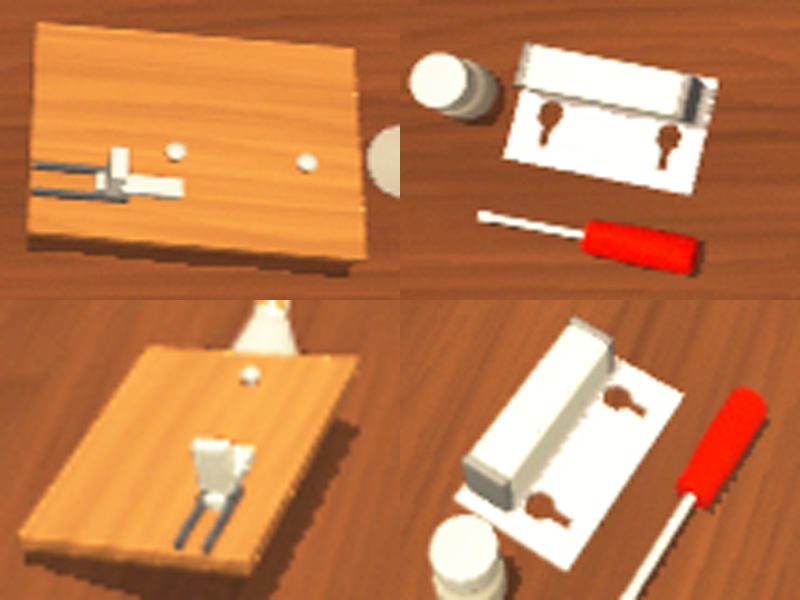

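The crops show the panel corners, both stud heads (top), the keeper fully in, and the lamp plate corners and keyholes clearly. I'll fit the poses from both views.

```bash
cat > fit.py <<'E'
from h import *
def full(crop,s,o): return (np.array(crop,float)+.5)/s-.5+o
t1=lambda u,v:("top",full((u,v),400/108,(295,172)))
t2=lambda u,v:("top",full((u,v),400/108,(88,178)))
s1=lambda u,v:("side",full((u,v),5.,(262,140)))
s2=lambda u,v:("side",full((u,v),400/108,(190,275)))
# centroids of stud heads
T=np.load("pics/top0.npz")["p"].astype(float)
S=np.load("pics/side0.npz")["p"].astype(float)
def blob(I,u,v,r=4):
    w=I[v-r:v+r+1,u-r:u+r+1,2]; w=np.clip(w-110,0,60); V,U=np.mgrid[v-r:v+r+1,u-r:u+r+1]; return np.array([(w*U).sum(),(w*V).sum()])/w.sum()
A=blob(T,342,212);B=blob(T,377,215);Bs=blob(S,311,154,3); print("blobs",A,B,Bs)
def pose(p): return R.from_euler("zyx",[p[3],p[4],p[5]]).as_matrix(),np.array(p[:3])
def run(obs,p0,free,prior=None,sig=None):
    p0=np.array(p0,float)
    def f(x):
        p=p0.copy();p[free]=x;M,t=pose(p);r=np.concatenate([proj(n,M@np.array(X,float)+t)[0]-uv for X,(n,uv) in obs])
        return np.r_[r,(x-p0[free])/sig] if sig is not None else r
    r=least_squares(f,p0[free],loss="soft_l1",x_scale=np.where(np.array(free)<3,10,.1)); p=p0.copy();p[free]=r.x
    return p,f(r.x)[:2*len(obs)].reshape(-1,2)
if __name__=="__main__":
    h=75
    heads=[((-15,42,10),("top",A)),((-15,-42,10),("top",B)),((-15,-42,10),("side",Bs))]
    cor=[((h,135,0),t1(36,23)),((h,-80,0),t1(356,48)),((-h,-80,0),t1(366,260)),((-h,135,0),t1(28,235)),
     ((h,135,0),s1(22,240)),((h,-80,0),s1(155,47)),((-h,-80,0),s1(358,56)),((-h,135,0),s1(250,273))]
    for o,fr in((heads+cor,[0,1,2,3,4,5]),(heads+cor,[0,1,3]),(heads,[0,1,3])):
        p,r=run(o,[540,-240,42,-.1,np.radians(15),0],fr); print("panel",p.round(3),np.sqrt((r**2).mean())); 
    print(r.round(1).tolist())
    L=[((40,-65,4),t2(318,80)),((-40,-65,4),t2(292,193)),((-40,65,4),t2(103,158)),((-5,42,4),t2(150,110)),((-5,-42,4),t2(269,134)),
     ((40,-65,4),s2(213,57)),((-40,-65,4),s2(284,93)),((-40,65,4),s2(167,270)),((40,65,4),s2(55,197)),((-5,-42,4),s2(217,97)),((-5,42,4),s2(141,206))]
    for o,fr in((L,[0,1,2,3]),(L,[0,1,3]),(L[:5],[0,1,3]),(L[5:],[0,1,3])):
        p,r=run(o,[510,270,0,-.2,0,0],fr); print("lamp",p.round(3),np.sqrt((r**2).mean()))
        print(r.round(1).tolist())
E
python3 fit.py
```

```text
blobs [342.08563782 212.36217663] [377.47504303 215.29259897] [311.58657244 154.32685512]
panel [ 5.08596e+02 -2.55534e+02  3.94660e+01 -1.00000e-01  2.57000e-01
 -2.00000e-03] 0.48630483852930356
panel [ 5.08250e+02 -2.54605e+02  4.20000e+01 -1.01000e-01  2.62000e-01
  0.00000e+00] 0.535193964244296
panel [ 5.08868e+02 -2.54507e+02  4.20000e+01 -1.04000e-01  2.62000e-01
  0.00000e+00] 0.2469792921625576
[[-0.2, 0.0], [-0.0, -0.1], [0.2, -0.5]]
lamp [ 5.21871e+02  2.77812e+02 -5.79000e-01 -2.07000e-01  0.00000e+00
  0.00000e+00] 2.3941097446228192
[[-0.2, 0.1], [-0.5, 0.6], [0.7, 0.2], [0.3, 1.4], [0.1, 1.1], [-9.5, -5.5], [-0.3, 0.7], [-0.2, -0.2], [-0.0, 0.2], [-0.1, -0.1], [-0.5, -0.2]]
lamp [ 5.21781e+02  2.77887e+02  0.00000e+00 -2.07000e-01  0.00000e+00
  0.00000e+00] 2.402140487197283
[[-0.3, 0.1], [-0.6, 0.6], [0.6, 0.2], [0.2, 1.4], [0.0, 1.1], [-9.5, -5.6], [-0.3, 0.6], [-0.2, -0.2], [-0.0, 0.1], [-0.1, -0.2], [-0.4, -0.3]]
lamp [ 5.23494e+02  2.77899e+02  0.00000e+00 -2.08000e-01  0.00000e+00
  0.00000e+00] 0.45245083700941363
[[-0.2, -0.5], [-0.6, -0.1], [0.6, -0.5], [0.2, 0.7], [0.1, 0.5]]
lamp [ 5.20519e+02  2.78046e+02  0.00000e+00 -2.17000e-01  0.00000e+00
  0.00000e+00] 2.9840339115232077
[[-8.7, -5.4], [0.4, 1.1], [-0.1, 0.0], [0.3, 0.1], [0.5, 0.2], [-0.1, -0.1]]
```

```bash
cat >> h.py <<'E'
def Rp(p): return R.from_euler("zyx",[p[3],p[4],p[5]]).as_matrix(),np.array(p[:3])
PANEL=[508.6,-254.6,41.5,-.102,np.radians(15),0]
LAMP=[522.3,277.9,0,-.208,0,0]
def down(yaw): return R.from_euler("z",yaw).as_matrix()@np.diag([1,-1,-1.])   # tool x at yaw, pointing down
def tilted(axis): # tool on panel normal; axis: rotation of tool x from panel x
    return Rp(PANEL)[0]@down(axis)
def go(P,M):
    o=env.observe(); M0=R.from_quat(o["tool_rot"]).as_matrix()
    print("rotvec",R.from_matrix(M0.T@M).as_rotvec().round(3),"then d in final axes",(M.T@(np.array(P)-o["eef_pos"])).round(1),"target",np.round(P,1))
def inpanel(off=73):  # tip (off mm ahead of TCP) in panel coordinates
    o=env.observe(); M0=R.from_quat(o["tool_rot"]).as_matrix(); Mp,t=Rp(PANEL); return (Mp.T@(o["eef_pos"]+off*M0[:,2]-t)).round(1)
E
python3 - <<'E'
from h import *
Mp,t=Rp(PANEL); print(t+Mp@[-40,80,30])
go(t+Mp@np.array([-40,47,22.])+[0,0,73],down(-.102))
E
```

```text
[ 485.79664849 -170.94287036   78.66842503]
rotvec [-0.002  0.     0.343] then d in final axes [ 280.5 -458.   158.2] target [ 480.5 -203.8  144.8]
```

Units first: shifts go in shares of 50 mm and turns go in units of 0.05 rad. So 0.114 rad is 2.28.

```bash
python3 jog.py '[[[0, 0, 0], [0, 0, 2.28], 0], [[0, 0, 0], [0, 0, 2.28], 0], [[0, 0, 0], [0, 0, 2.3], 0]]' 30
python3 jog.py '[[[0.51, -0.832, 0], [0, 0, 0], 0], [[0.51, -0.832, 0], [0, 0, 0], 0], [[0.51, -0.832, 0], [0, 0, 0], 0], [[0.51, -0.832, 0], [0, 0, 0], 0], [[0.51, -0.832, 0], [0, 0, 0], 0]]'
python3 jog.py '[[[0.51, -0.832, 0], [0, 0, 0], 0], [[0.51, -0.832, 0], [0, 0, 0], 0], [[0.51, -0.832, 0], [0, 0, 0], 0], [[0.51, -0.832, 0], [0, 0, 0], 0], [[0.51, -0.832, 0], [0, 0, 0], 0]]'
python3 jog.py '[[[0.51, -0.832, 0], [0, 0, 0], 0], [[0, 0, 0.4], [0, 0, 0], 0], [[0, 0, 0.8], [0, 0, 0], 0], [[0, 0, 0.8], [0, 0, 0], 0], [[0, 0, 0], [0, 0, 0], 0]]'
python3 - <<'E'
from h import *
Mp,t=Rp(PANEL)
go(t+Mp@np.array([-40,47,22.])+[0,0,73],down(-.102)); print(inpanel())
E
```

```text
clock: 0.4
eef_pos: [154.9, -631.0, 303.3]
tool_rot: [0.999, -0.054, -0.0, -0.001]
ft_force: [0.4, 0.8, 0.0]
gripper_width: 0.516
grasp_force: 0.0
clock: 0.9
eef_pos: [303.8, -435.5, 303.6]
tool_rot: [0.999, -0.051, -0.0, -0.0]
ft_force: [0.8, -0.3, 0.2]
gripper_width: 0.003
grasp_force: 0.0
clock: 1.4
eef_pos: [451.8, -241.7, 303.8]
tool_rot: [0.999, -0.051, -0.0, 0.0]
ft_force: [-0.1, -1.1, 0.1]
gripper_width: 0.004
grasp_force: 0.0
clock: 1.9
eef_pos: [477.5, -203.4, 199.1]
tool_rot: [0.999, -0.051, -0.005, -0.002]
ft_force: [-1.5, 0.1, -0.4]
gripper_width: 0.001
grasp_force: 0.0
rotvec [-0.003  0.011  0.   ] then d in final axes [ 3.   0.  54.3] target [ 480.5 -203.8  144.8]
[-57.6  45.8  73.5]
```

```bash
python3 jog.py '[[[0.02, 0, 0.36], [0, 0.1, 0], 0], [[0.02, 0, 0.36], [0, 0.1, 0], 0], [[0.02, 0, 0.36], [0, 0, 0], 0], [[0, 0, 0], [0, 0, 0], 0]]'
python3 jog.py '[[[0, -0.12, 0], [0, 0, 0], 0], [[0, -0.12, 0], [0, 0, 0], 0], [[0, -0.12, 0], [0, 0, 0], 0]]'
python3 jog.py '[[[0, -0.12, 0], [0, 0, 0], 0], [[0, -0.12, 0], [0, 0, 0], 0], [[0, -0.12, 0], [0, 0, 0], 0], [[0, -0.12, 0], [0, 0, 0], 0], [[0, 0, 0], [0, 0, 0], 0]]'
python3 - <<'E'
from h import *
print(inpanel())
p,d=env.capture("side"); cv2.imwrite("pics/k1.png",cv2.resize(p[110:230,230:390,::-1],(800,600)))
E
```

```text
clock: 2.3
eef_pos: [483.6, -205.0, 149.6]
tool_rot: [0.999, -0.051, 0.004, -0.0]
ft_force: [-0.1, -0.5, -0.6]
gripper_width: 0.002
grasp_force: 0.0
clock: 2.6
eef_pos: [486.6, -186.6, 151.2]
tool_rot: [0.999, -0.051, 0.006, 0.001]
ft_force: [0.6, -0.8, 0.5]
gripper_width: -0.003
grasp_force: 0.7
clock: 3.1
eef_pos: [488.3, -162.0, 149.8]
tool_rot: [0.999, -0.05, 0.005, -0.0]
ft_force: [0.0, 0.3, -0.4]
gripper_width: 0.002
grasp_force: 0.0
[-37.3  89.3  29.1]
```

View pics/k1.png

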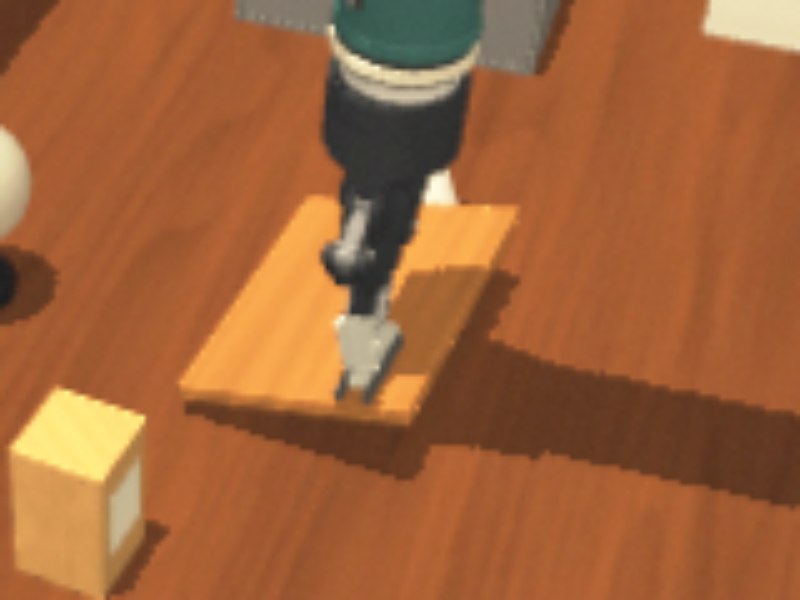

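The tab, now at about (365,340) in the crop, is moving along with the finger and the rails show shorter beyond it. I'll keep pushing to the stop and watch the force.

To row units: -5 mm is -0.1, -3 mm is -0.06.

```bash
python3 jog.py '[[[0, -0.1, 0], [0, 0, 0], 0], [[0, -0.1, 0], [0, 0, 0], 0], [[0, -0.06, 0], [0, 0, 0], 0], [[0, 0, 0], [0, 0, 0], 0]]'; python3 jog.py '[[[0, -0.04, 0], [0, 0, 0], 0], [[0, -0.04, 0], [0, 0, 0], 0], [[0, 0, 0], [0, 0, 0], 0]]';python3 jog.py '[[[0, -0.04, 0], [0, 0, 0], 0], [[0, 0, 0], [0, 0, 0], 0]]'; python3 -c "
from h import *
print(inpanel())"
```

```text
clock: 3.55
eef_pos: [489.5, -149.6, 149.7]
tool_rot: [0.999, -0.051, 0.005, 0.0]
ft_force: [-0.0, -0.3, -0.4]
gripper_width: -0.001
grasp_force: 0.0
clock: 3.85
eef_pos: [489.9, -146.7, 149.8]
tool_rot: [0.999, -0.051, 0.005, 0.001]
ft_force: [0.3, -3.2, -1.3]
gripper_width: -0.005
grasp_force: 1.3
clock: 4.05
eef_pos: [489.8, -146.4, 149.8]
tool_rot: [0.999, -0.052, 0.005, 0.001]
ft_force: [-1.3, -7.5, -2.0]
gripper_width: 0.0
grasp_force: 3.6
[-37.4 104.7  29.4]
```

To row units: -45 mm is -0.9, -35 mm is -0.7, -0.145 rad is -2.9.

```bash
python3 jog.py '[[[0, 0.12, 0], [0, 0, 0], 0], [[0, 0.08, -0.4], [0, 0, 0], 0], [[0, 0, -0.9], [0, 0, 0], 0], [[0, 0, -0.7], [0, -0.22, 0], 0], [[0, 0, 0], [0, 0, -2.9], 0.6]]' 
python3 jog.py '[[[0, 0, 0], [0, 0, -2.9], 0.6], [[0, 0, 0], [0, 0, -2.9], 0.6], [[0, 0, 0], [0, 0, -2.9], 0.6], [[0, 0, 0], [0, 0, -2.9], 0.6], [[0, 0, 0], [0, 0, -2.9], 0.6]]'
python3 jog.py '[[[0, 0, 0], [0, 0, -2.9], 0.6], [[0, 0, 0], [0, 0, -2.9], 0.6], [[0, 0, 0], [0, 0, -2.9], 0.6], [[0, 0, 0], [0, 0, -2.9], 0.6], [[0, 0, 0], [0, 0, 0], 0.6]]'
python3 - <<'E'
from h import *
p,d=env.capture("top"); np.savez("pics/t1.npz",p=p,d=d); p,d=env.capture("side"); np.savez("pics/s1.npz",p=p,d=d)
Ml,t=Rp(LAMP); go(t+Ml@[22,0,81.],down(LAMP[3]+np.pi/2)); print(env.observe()["q"])
E
```

```text
clock: 4.55
eef_pos: [491.0, -154.2, 254.9]
tool_rot: [1.0, 0.023, 0.004, 0.001]
ft_force: [0.8, -0.4, -0.3]
gripper_width: 0.156
grasp_force: 0.0
clock: 5.05
eef_pos: [488.3, -153.6, 250.0]
tool_rot: [0.926, 0.378, -0.0, -0.001]
ft_force: [0.6, 0.5, 0.3]
gripper_width: 0.602
grasp_force: 0.0
clock: 5.55
eef_pos: [488.3, -153.8, 250.0]
tool_rot: [0.781, 0.624, 0.0, -0.001]
ft_force: [-0.1, 0.3, -0.1]
gripper_width: 0.601
grasp_force: 0.0
rotvec [-0.001 -0.    -0.018] then d in final axes [429.6 -33.8 168.9] target [543.8 273.4  81. ]
[ 0.65025182  0.35597768 -0.4906305   1.96106547  0.2147804   0.87607005
 -0.17932747]
```

To row units: 47.7 mm is 0.954, -3.8 mm is -0.076, -0.018 rad is -0.36.

```bash
python3 jog.py '[[[0.954, -0.076, 0], [0, 0, -0.36], 0.6], [[0.954, -0.076, 0], [0, 0, 0], 0.6], [[0.954, -0.076, 0], [0, 0, 0], 0.6], [[0.954, -0.076, 0], [0, 0, 0], 0.6], [[0.954, -0.076, 0], [0, 0, 0], 0.6]]' 
python3 jog.py '[[[0.954, -0.076, 0], [0, 0, 0], 0.6], [[0.954, -0.076, 0], [0, 0, 0], 0.6], [[0.954, -0.076, 0], [0, 0, 0], 0.6], [[0.954, -0.076, 0], [0, 0, 0], 0.6], [[0, 0, 0], [0, 0, 0], 0.6]]'
python3 jog.py '[[[0, 0, 0.6], [0, 0, 0], 0.6], [[0, 0, 0.8], [0, 0, 0], 0.6], [[0, 0, 0.4], [0, 0, 0], 0.6], [[0, 0, 0], [0, 0, 0], 0.6]]'
python3 - <<'E'
from h import *
Ml,t=Rp(LAMP); go(t+Ml@[22,0,81.],down(LAMP[3]+np.pi/2)); 
p,d=env.capture("side");c=cloud("side",d)
cv2.imwrite("pics/g1.png",cv2.resize(p[230:384,170:375,::-1],(800,600)))
E
```

```text
clock: 6.15
eef_pos: [519.0, 85.0, 250.1]
tool_rot: [0.777, 0.63, -0.0, -0.0]
ft_force: [0.2, -1.3, -0.0]
gripper_width: 0.597
grasp_force: 0.0
clock: 6.65
eef_pos: [541.0, 281.6, 250.4]
tool_rot: [0.773, 0.634, 0.002, -0.003]
ft_force: [-0.7, 0.3, 0.8]
gripper_width: 0.601
grasp_force: 0.0
clock: 7.05
eef_pos: [541.2, 271.6, 156.6]
tool_rot: [0.776, 0.63, -0.004, -0.001]
ft_force: [0.1, -0.4, 1.1]
gripper_width: 0.599
grasp_force: 0.0
rotvec [-0.006  0.004  0.001] then d in final axes [ 2.3  2.2 75.6] target [543.8 273.4  81. ]
```

View pics/g1.png

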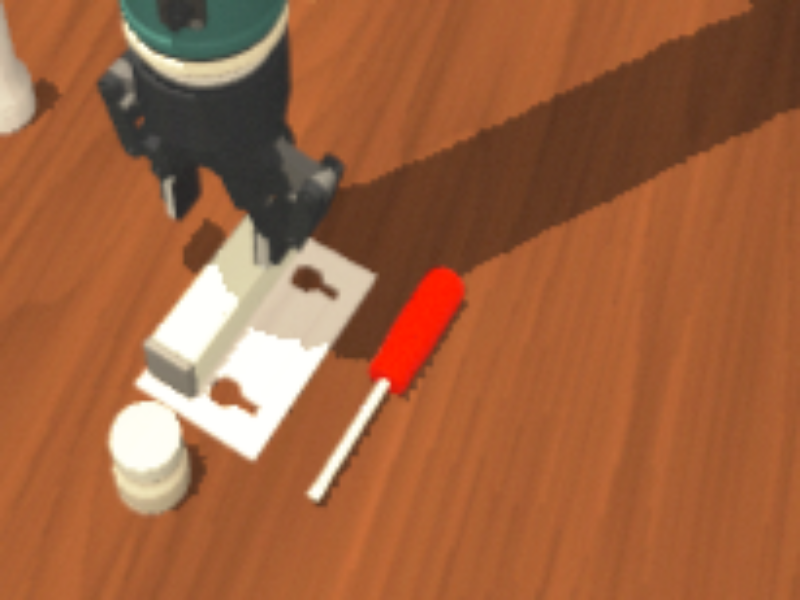

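The fingers, at (178,195) and (275,240), straddle the bar line. I'll go down and grip.

```bash
python3 jog.py '[[[0.02, 0.02, 0.6], [-0.08, 0.06, 0], 0.6], [[0.02, 0.02, 0.5], [0, 0, 0], 0.6], [[0, 0, 0.28], [0, 0, 0], 0.6], [[0, 0, 0.12], [0, 0, 0], 0.6], [[0, 0, 0], [0, 0, 0], 0.6]]'
python3 -c "
from h import *
Ml,t=Rp(LAMP); go(t+Ml@[22,0,81.],down(LAMP[3]+np.pi/2)); print(env.observe()['ft_force'])"
```

```text
clock: 7.6
eef_pos: [545.6, 274.8, 85.3]
tool_rot: [0.776, 0.631, 0.002, 0.0]
ft_force: [-0.1, 0.1, -0.9]
gripper_width: 0.6
grasp_force: 0.0
rotvec [ 0.003 -0.003  0.003] then d in final axes [-1.8 -1.4  4.3] target [543.8 273.4  81. ]
[-0.0938936   0.10561069 -0.92865322]
```

To row units: 2 mm is 0.04, -1.8 mm is -0.036.

```bash
python3 jog.py '[[[-0.036, -0.028, 0.04], [0, 0, 0], 0.6], [[0, 0, 0], [0, 0, 0], 0.45], [[0, 0, 0], [0, 0, 0], 0.3], [[0, 0, 0], [0, 0, 0], 0.3], [[0, 0, 0], [0, 0, 0], 0.2]]' 40
python3 jog.py '[[[0, 0, 0], [0, 0, 0], 0.2], [[0, 0, 0], [0, 0, 0], 0.2], [[0, 0, 0], [0, 0, 0], 0.2]]'
python3 -c "
from h import *
Ml,t=Rp(LAMP); go(t+Ml@[22,0,81.],down(LAMP[3]+np.pi/2))"
```

```text
clock: 8.1
eef_pos: [544.2, 273.4, 83.9]
tool_rot: [0.776, 0.631, 0.003, 0.001]
ft_force: [-0.1, -0.5, 5.3]
gripper_width: 0.343
grasp_force: 41.9
clock: 8.4
eef_pos: [544.2, 273.4, 83.9]
tool_rot: [0.776, 0.631, 0.003, 0.001]
ft_force: [0.2, -1.4, 7.2]
gripper_width: 0.342
grasp_force: 41.9
rotvec [ 0.004 -0.004  0.003] then d in final axes [-0.1 -0.4  2.9] target [543.8 273.4  81. ]
```

To row units: -15 mm is -0.3, -45 mm is -0.9.

```bash
python3 jog.py '[[[0, 0, -0.3], [0, 0, 0], 0.2], [[0, 0, -0.7], [0, 0, 0], 0.2], [[0, 0, -0.9], [0, 0, 0], 0.2], [[0, 0, -0.9], [0, 0, 0], 0.2], [[0, 0, 0], [0, 0, 0], 0.2]]'
python3 -c "
from h import *
M,t=Rp(PANEL); go(t+M@[12,0,84+70.],tilted(np.pi/2))"
```

```text
clock: 8.9
eef_pos: [545.6, 275.0, 230.1]
tool_rot: [0.776, 0.631, 0.008, 0.002]
ft_force: [-0.1, -0.4, -1.4]
gripper_width: 0.344
grasp_force: 40.9
rotvec [ 0.272 -0.05  -0.101] then d in final axes [-525.5   79.    37.8] target [ 560.  -255.8  187.2]
```

```bash
python3 jog.py '[[[0, 0, 0], [2.72, -0.5, -1], 0.2], [[0, 0, 0], [2.72, -0.5, -1.02], 0.2], [[-0.8, 0.12, 0], [0, 0, 0], 0.2], [[-0.9, 0.14, 0], [0, 0, 0], 0.2], [[-0.9, 0.14, 0], [0, 0, 0], 0.2]]'
python3 jog.py '[[[-0.9, 0.14, 0], [0, 0, 0], 0.2], [[-0.9, 0.14, 0], [0, 0, 0], 0.2], [[-0.9, 0.14, 0], [0, 0, 0], 0.2], [[-0.9, 0.14, 0], [0, 0, 0], 0.2], [[-0.9, 0.14, 0], [0, 0, 0], 0.2]]'
python3 jog.py '[[[-0.9, 0.14, 0], [0, 0, 0], 0.2], [[-0.9, 0.14, 0], [0, 0, 0], 0.2], [[-0.9, 0.14, 0], [0, 0, 0], 0.2], [[-0.6, 0.06, 0], [0, 0, 0], 0.2], [[0, 0, 0], [0, 0, 0], 0.2]]'
python3 - <<'E'
from h import *
M,t=Rp(PANEL); go(t+M@[12,0,84+70.],tilted(np.pi/2)); print(inpanel(83.9))
for n in("top","side"):
    p,d=env.capture(n); np.savez(f"pics/{n}2.npz",p=p,d=d); 
    u,v=proj(n,t+M@[0,0,50])[0].astype(int); print(n,u-50,v-50)
    cv2.imwrite(f"pics/{n}2c.png",cv2.resize(p[v-50:v+50,u-50:u+50,::-1],(400,400),interpolation=cv2.INTER_CUBIC))
cv2.imwrite("pics/c2.png",np.hstack([cv2.imread("pics/top2c.png"),cv2.imread("pics/side2c.png")]))
E
```

```text
clock: 9.4
eef_pos: [549.0, 140.0, 220.8]
tool_rot: [0.735, 0.664, -0.103, -0.09]
ft_force: [1.2, 0.4, -1.8]
gripper_width: 0.344
grasp_force: 41.0
clock: 9.9
eef_pos: [560.3, -87.9, 219.5]
tool_rot: [0.736, 0.664, -0.103, -0.089]
ft_force: [0.4, -0.4, -0.8]
gripper_width: 0.346
grasp_force: 41.0
clock: 10.4
eef_pos: [565.8, -259.2, 217.8]
tool_rot: [0.739, 0.66, -0.104, -0.089]
ft_force: [0.1, -1.0, -1.4]
gripper_width: 0.34
grasp_force: 41.0
rotvec [-0.012  0.008 -0.011] then d in final axes [ 3.6  1.9 31.1] target [ 560.  -255.8  187.2]
[  9.1  -4.3 101.2]
top 313 151
side 250 100
```

View pics/c2.png

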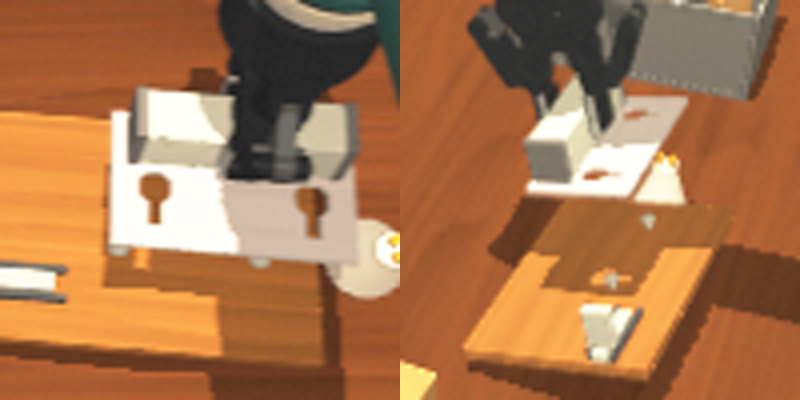

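The keyholes are visible in the top crop at (155,187) and (312,199), and in the side crop at (202,175) and (236,115). Both studs show in the side crop at (248,220) and (212,280). Now I'll fit the lamp in the hand and refine the panel.

```bash
cat > f2.py <<'E'
from fit import *
a=lambda u,v:("top",full((u,v),4.,(313,151))); b=lambda u,v:("side",full((u,v),4.,(250,100)))
heads=[((-15,42,10),("top",A)),((-15,-42,10),("top",B)),((-15,-42,10),("side",Bs)),((-15,-42,9),b(248,220)),((-15,42,9),b(212,280))]
p,r=run(heads,[508,-254,42,-.1,np.radians(15),0],[0,1,3]); print("panel",p.round(3),r.round(1).tolist())
p,r=run(heads,[508,-254,42,-.1,np.radians(15),0],[0,1,2,3]); print("panel",p.round(3))
L=[((-40,65,4),a(110,247)),((-40,-65,4),a(357,264)),((40,65,4),a(113,112)),((-5,42,4),a(155,187)),((-5,-42,4),a(312,199)),
((40,65,4),b(127,192)),((-40,65,4),b(228,196)),((-40,-65,4),b(288,98)),((-5,42,4),b(202,175)),((-5,-42,4),b(236,115))]
o=env.observe(); M0=R.from_quat(o["tool_rot"]).as_matrix(); Mt=M0@down(np.pi/2).T  # lamp axes if aligned
e=R.from_matrix(Mt).as_euler("ZYX"); 
t0=o["eef_pos"]-Mt@[22,0,83.9]
for fr in([0,1,2],[0,1,2,3,4,5]):
    E=R.from_matrix(Mt).as_euler("zyx",) ; E=R.from_matrix(Mt).as_euler("ZYX")
    import fit; fit.pose=lambda p:(R.from_euler("ZYX",p[3:6]).as_matrix(),np.array(p[:3]))
    p,r=run(L,[*t0,*E],fr); print("lamp dev in lamp axes",(Mt.T@(p[:3]-t0)).round(1),(p[3:]-E).round(3),np.sqrt((r**2).mean())); print(r.round(1).tolist())
Mp,t=Rp(PANEL); print("expected lamp in panel",Mp.T@(t0-t), R.from_matrix(Mp.T@Mt).as_rotvec().round(3))
E
python3 f2.py
```

```text
blobs [342.08563782 212.36217663] [377.47504303 215.29259897] [311.58657244 154.32685512]
panel [ 5.08804e+02 -2.54200e+02  4.20000e+01 -1.02000e-01  2.62000e-01
  0.00000e+00] [[-0.3, 0.1], [-0.1, -0.1], [0.1, -0.5], [0.1, -0.5], [-0.1, -0.0]]
panel [ 5.09086e+02 -2.55351e+02  3.96220e+01 -1.03000e-01  2.62000e-01
  0.00000e+00]
lamp dev in lamp axes [ 1.3 -7.3 -4.7] [0. 0. 0.] 0.4618932855001538
[[0.4, -0.7], [0.2, -0.1], [-0.2, 0.1], [-0.2, 0.4], [-0.3, 0.4], [0.4, -0.4], [0.4, -0.3], [0.1, 0.5], [-1.5, 0.1], [-0.1, -0.0]]
lamp dev in lamp axes [ 1.2 -7.4 -4.3] [-0.005 -0.009 -0.021] 0.43639833639533254
[[0.2, -0.6], [0.3, -0.1], [-0.1, 0.1], [-0.2, 0.4], [-0.2, 0.3], [0.3, -0.3], [0.3, 0.1], [0.1, 0.2], [-1.5, 0.2], [-0.1, -0.3]]
expected lamp in panel [-12.5411184    2.33272182 102.10876148] [-0.005  0.012 -0.003]
```

```bash
sed -i 's/from_euler("zyx"/from_euler("ZYX"/' h.py fit.py; python3 jog.py '[[[0, 0, 0], [0, 0, 0], 0.2], [[0, 0, 0], [0, 0, 0], 0.2], [[0, 0, 0], [0, 0, 0], 0.2]]'; python3 f2.py; python3 fit.py | grep panel
python3 -c "
from h import *
M,t=Rp(PANEL); go(t+M@[12,0,84+70.],tilted(np.pi/2)); print(inpanel(83.9)); print(env.observe()['eef_pos'])"
```

```text
clock: 10.8
eef_pos: [567.9, -251.2, 219.0]
tool_rot: [0.735, 0.664, -0.103, -0.089]
ft_force: [-0.2, 0.9, -2.0]
gripper_width: 0.348
grasp_force: 41.0
blobs [342.08563782 212.36217663] [377.47504303 215.29259897] [311.58657244 154.32685512]
panel [ 5.08818e+02 -2.53942e+02  4.20000e+01 -9.80000e-02  2.62000e-01
  0.00000e+00] [[-0.2, 0.1], [-0.2, -0.0], [0.1, -0.2], [0.1, -0.3], [-0.0, -0.3]]
panel [ 5.09047e+02 -2.54870e+02  4.01030e+01 -9.70000e-02  2.62000e-01
  0.00000e+00]
lamp dev in lamp axes [ 0.6 -8.9 -5.7] [0. 0. 0.] 0.4579975106939015
[[0.5, -0.5], [0.3, -0.2], [-0.3, 0.2], [-0.2, 0.4], [-0.3, 0.3], [0.4, -0.4], [0.5, -0.2], [0.0, 0.4], [-1.5, 0.1], [-0.2, -0.0]]
lamp dev in lamp axes [ 0.6 -9.  -5.4] [-0.009 -0.008 -0.02 ] 0.4363983433552025
[[0.2, -0.6], [0.3, -0.1], [-0.1, 0.1], [-0.2, 0.4], [-0.2, 0.3], [0.3, -0.3], [0.3, 0.1], [0.1, 0.2], [-1.5, 0.2], [-0.1, -0.3]]
expected lamp in panel [-12.00456453   6.70607437 103.01997191] [-0.033  0.009 -0.003]
panel [ 5.08596e+02 -2.55534e+02  3.94660e+01 -1.04000e-01  2.55000e-01
panel [ 5.08273e+02 -2.54557e+02  4.20000e+01 
[... 1965 characters left out ...]
~~~~~~~^^^
    return self.f(x, *self.args, **self.kwargs)
           ~~~~~~^^^^^^^^^^^^^^^^^^^^^^^^^^^^^^
  File "fit.py", line 17, in f
    p=p0.copy();p[free]=x;M,t=pose(p);r=np.concatenate([proj(n,M@np.array(X,float)+t)[0]-uv for X,(n,uv) in obs])
                                                        ~~~~^^^^^^^^^^^^^^^^^^^^^^^^^
  File "h.py", line 8, in proj
    K,t,M=cam(n); c=(np.atleast_2d(P)-t)@M; c=c*[1,-1,-1]; return (c/c[:,2:])[:,:2]*[K[0,0],K[1,1]]+K[:2,2]
          ~~~^^^
  File "h.py", line 6, in cam
    c=env.camera_info(n); return np.array(c["intrinsics"]),np.array(c["position"]),R.from_quat(c["rotation"]).as_matrix()
ValueError: time passes only in moves, steps and waits
```

```bash
sed -i 's/^PANEL=.*/PANEL=[508.8,-254.2,41.5,-.099,np.radians(15),0]/; s/^def cam(n):/import functools\n@functools.cache\ndef cam(n):/' h.py; python3 -c "
from h import *
M,t=Rp(PANEL); go(t+M@[12,0,84+30.],tilted(np.pi/2)); print(inpanel(83.9))"
```

```text
rotvec [-0.009  0.032 -0.006] then d in final axes [-8.8  1.4 72.6] target [ 549.7 -258.3  148.5]
[  9.9   6.1 102.8]
```

To row units: 25 mm is 0.5, 20 mm is 0.4, 0.032 rad is 0.64.

```bash
python3 jog.py '[[[0, 0, 0], [-0.18, 0.64, -0.12], 0.2], [[-0.06, 0, 0.3], [0, 0, 0], 0.2], [[-0.06, 0.02, 0.5], [0, 0, 0], 0.2], [[-0.06, 0, 0.4], [0, 0, 0], 0.2], [[0, 0, 0.24], [0, 0, 0], 0.2]]'; python3 jog.py '[[[0, 0, 0], [0, 0, 0], 0.2], [[0, 0, 0], [0, 0, 0], 0.2], [[0, 0, 0], [0, 0, 0], 0.2], [[0, 0, 0], [0, 0, 0], 0.2]]'
python3 - <<'E'
from h import *
M,t=Rp(PANEL); go(t+M@[12,0,84+30.],tilted(np.pi/2)); print(inpanel(83.9))
im=[]
for n,k in(("top",(320,160)),("side",(258,112))):
    p,d=env.capture(n); np.savez(f"pics/{n}3.npz",p=p,d=d); u,v=k
    im.append(cv2.resize(p[v:v+80,u:u+80,::-1],(400,400),interpolation=cv2.INTER_CUBIC))
print(inpanel(83.9));cv2.imwrite("pics/c3.png",np.hstack(im))
E
```

```text
clock: 11.3
eef_pos: [547.2, -260.6, 146.5]
tool_rot: [0.736, 0.664, -0.089, -0.098]
ft_force: [0.2, 1.1, -1.6]
gripper_width: 0.341
grasp_force: 41.1
clock: 11.7
eef_pos: [549.9, -259.7, 150.1]
tool_rot: [0.736, 0.665, -0.087, -0.096]
ft_force: [0.5, -0.3, -2.3]
gripper_width: 0.346
grasp_force: 41.0
rotvec [ 0.002  0.    -0.002] then d in final axes [1.4 0.  1.6] target [ 549.7 -258.3  148.5]
[12.1 -1.4 31.7]
[11.9 -1.5 31.4]
```

View pics/c3.png

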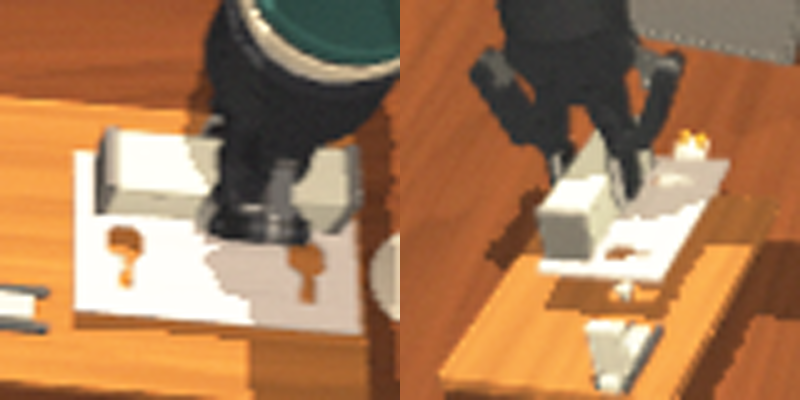

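The top crop shows the plate corners at (75,312), (363,333) and (73,150), with entry holes at (125,240) and (308,257). The side crop shows corners at (140,270), (260,278) and (328,158). I'll fit the lamp against the panel.

```bash
cat > f3.py <<'E'
from fit import *
a=lambda u,v:("top",full((u,v),5.,(320,160))); b=lambda u,v:("side",full((u,v),5.,(258,112)))
L=[((-40,65,4),a(75,312)),((-40,-65,4),a(363,333)),((40,65,4),a(73,150)),((-5,42,4),a(125,240)),((-5,-42,4),a(308,257)),
((40,65,4),b(140,270)),((-40,65,4),b(260,278)),((-40,-65,4),b(328,158)),((-5,42,4),b(230,252)),((-5,-42,4),b(275,178))]
M,t=Rp(PANEL)
E=R.from_matrix(M).as_euler("ZYX")
for nm,LL,fr in(("both",L,[0,1,2]),("both+yaw",L,[0,1,2,3]),("all",L,[0,1,2,3,4,5]),("top",L[:5],[0,1,2]),("side",L[5:],[0,1,2])):
    p,r=run(LL,[*t,*E],fr); print(nm,"lamp in panel",(M.T@(p[:3]-t)).round(1),(p[3:]-E).round(3),np.sqrt((r**2).mean()).round(2))
E
python3 f3.py
```

```text
blobs [342.08563782 212.36217663] [377.47504303 215.29259897] [311.58657244 154.32685512]
both lamp in panel [-10.3  -1.2  32.2] [0. 0. 0.] 0.73
both+yaw lamp in panel [-10.2  -1.1  32.3] [0.007 0.    0.   ] 0.73
all lamp in panel [-10.3  -1.2  32.4] [ 0.     0.008 -0.016] 0.72
top lamp in panel [-14.7   1.8  44.7] [0. 0. 0.] 0.24
side lamp in panel [-11.6  -3.   30.6] [0. 0. 0.] 0.76
```

To row units: 1.3 mm is 0.026, 8 mm is 0.16, -0.002 rad is -0.04.

```bash
python3 jog.py '[[[0.026, 0.002, 0.12], [0.04, 0, -0.04], 0.2], [[0, 0, 0.16], [0, 0, 0], 0.2], [[0, 0, 0.06], [0, 0, 0], 0.2], [[0, 0, 0], [0, 0, 0], 0.2], [[0, 0, 0], [0, 0, 0], 0.2]]'; python3 -c "
from h import *
print(inpanel(83.9))
M,t=Rp(PANEL); go(t+M@[12,0,84.],tilted(np.pi/2))"
```

```text
clock: 12.3
eef_pos: [545.0, -258.0, 132.5]
tool_rot: [0.735, 0.665, -0.088, -0.098]
ft_force: [0.0, -0.2, -2.1]
gripper_width: 0.341
grasp_force: 41.0
[11.4 -0.2 13.4]
rotvec [-0.002 -0.    -0.   ] then d in final axes [ 0.3  0.4 13.3] target [ 542.  -257.5  119.5]
```

```bash
python3 jog.py '[[[0.006, 0.008, 0.06], [0, 0, 0], 0.2], [[0, 0, 0.04], [0, 0, 0], 0.2], [[0, 0, 0], [0, 0, 0], 0.2], [[0, 0, 0], [0, 0, 0], 0.2]]';python3 jog.py '[[[0, 0, 0.04], [0, 0, 0], 0.2], [[0, 0, 0.04], [0, 0, 0], 0.2], [[0, 0, 0], [0, 0, 0], 0.2], [[0, 0, 0], [0, 0, 0], 0.2]]'; python3 -c "
from h import *
print(inpanel(83.9))"
```

```text
clock: 12.7
eef_pos: [544.1, -257.6, 127.7]
tool_rot: [0.735, 0.665, -0.088, -0.098]
ft_force: [-0.3, 1.0, -2.9]
gripper_width: 0.347
grasp_force: 41.0
clock: 13.1
eef_pos: [543.0, -257.5, 123.8]
tool_rot: [0.735, 0.665, -0.088, -0.098]
ft_force: [0.2, 0.4, -2.5]
gripper_width: 0.344
grasp_force: 41.0
[11.7  0.1  4.5]
```

Units first: shifts go in shares of 50 mm and turns go in units of 0.05 rad. So 2 mm is 0.04.

```bash
python3 jog.py '[[[0, 0, 0.04], [0, 0, 0], 0.2], [[0, 0, 0], [0, 0, 0], 0.2], [[0, 0, 0], [0, 0, 0], 0.2]]';python3 jog.py '[[[0, 0, 0.024], [0, 0, 0], 0.2], [[0, 0, 0], [0, 0, 0], 0.2], [[0, 0, 0], [0, 0, 0], 0.2]]'; python3 -c "
from h import *
print(inpanel(83.9))"
```

```text
clock: 13.4
eef_pos: [542.5, -257.5, 121.9]
tool_rot: [0.735, 0.665, -0.088, -0.098]
ft_force: [0.1, -0.4, -2.5]
gripper_width: 0.346
grasp_force: 41.0
clock: 13.7
eef_pos: [542.2, -257.4, 120.7]
tool_rot: [0.735, 0.665, -0.088, -0.098]
ft_force: [-0.1, -0.6, -2.1]
gripper_width: 0.339
grasp_force: 41.0
[11.8  0.1  1.3]
```

```bash
python3 jog.py '[[[0, 0, 0.016], [0, 0, 0], 0.2], [[0, 0, 0], [0, 0, 0], 0.2], [[0, 0, 0], [0, 0, 0], 0.2]]';python3 jog.py '[[[0, 0, 0.016], [0, 0, 0], 0.2], [[0, 0, 0], [0, 0, 0], 0.2], [[0, 0, 0], [0, 0, 0], 0.2]]'; python3 -c "
from h import *
print(inpanel(83.9))"
```

```text
clock: 14.0
eef_pos: [542.2, -257.5, 120.2]
tool_rot: [0.735, 0.665, -0.088, -0.097]
ft_force: [1.2, -0.8, 0.2]
gripper_width: 0.343
grasp_force: 41.2
clock: 14.3
eef_pos: [542.1, -257.5, 120.0]
tool_rot: [0.735, 0.665, -0.088, -0.097]
ft_force: [-0.6, -0.1, 4.5]
gripper_width: 0.342
grasp_force: 41.8
[11.9 -0.1  0.6]
```

```bash
python3 jog.py '[[[0, 0, 0], [0, 0, 0], 0.45], [[0, 0, 0], [0, 0, 0], 0.6], [[0, 0, 0], [0, 0, 0], 0.6], [[0, 0, -0.02], [0, 0, 0], 0.6], [[0, 0, 0], [0, 0, 0], 0.6]]'
python3 - <<'E'
from h import *
print(inpanel(73))
im=[]
for n,k in(("top",(320,160)),("side",(258,112))):
    p,d=env.capture(n); np.savez(f"pics/{n}4.npz",p=p,d=d); u,v=k
    im.append(cv2.resize(p[v:v+80,u:u+80,::-1],(400,400),interpolation=cv2.INTER_CUBIC))
cv2.imwrite("pics/c4.png",np.hstack(im))
E
```

```text
clock: 14.8
eef_pos: [542.1, -257.4, 120.2]
tool_rot: [0.735, 0.665, -0.088, -0.098]
ft_force: [0.3, 0.3, -0.3]
gripper_width: 0.597
grasp_force: 0.0
[11.8  0.1 11.7]
```

View pics/c4.png

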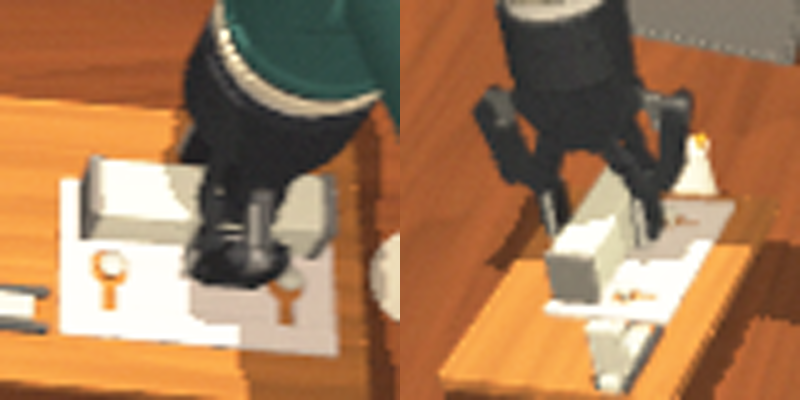

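Both stud heads sit inside the entry holes (top crop (112,262) and (290,277)), the plate lies flat, and the gripper is open. Next I'll slide the lamp down by pushing the bar's upper long side with the near finger.

```bash
python3 jog.py '[[[0, 0.1, 0], [0, 0, 0], 0.6], [[0, 0.06, 0], [0, 0, 0], 0.6], [[0, 0.04, 0], [0, 0, 0], 0.6], [[0, 0.04, 0], [0, 0, 0], 0.6], [[0, 0.04, 0], [0, 0, 0], 0.6]]';  python3 jog.py '[[[0, 0.04, 0], [0, 0, 0], 0.6], [[0, 0.04, 0], [0, 0, 0], 0.6], [[0, 0.04, 0], [0, 0, 0], 0.6], [[0, 0.04, 0], [0, 0, 0], 0.6], [[0, 0, 0], [0, 0, 0], 0.6]]';python3 -c "
from h import *
print(inpanel(73))"
```

```text
clock: 15.4
eef_pos: [555.5, -258.7, 116.5]
tool_rot: [0.735, 0.665, -0.089, -0.098]
ft_force: [-0.4, 0.8, 0.6]
gripper_width: 0.606
grasp_force: 0.6
clock: 15.9
eef_pos: [563.6, -259.6, 114.3]
tool_rot: [0.735, 0.665, -0.088, -0.097]
ft_force: [0.3, -0.3, -0.4]
gripper_width: 0.602
grasp_force: 0.0
[34.2  0.1 11.6]
```

To row units: 2 mm is 0.04, 1 mm is 0.02.

```bash
python3 jog.py '[[[0, 0.04, 0], [0, 0, 0], 0.6], [[0, 0.04, 0], [0, 0, 0], 0.6], [[0, 0.02, 0], [0, 0, 0], 0.6], [[0, 0.02, 0], [0, 0, 0], 0.6], [[0, 0, 0], [0, 0, 0], 0.6]]';  python3 jog.py '[[[0, 0.02, 0], [0, 0, 0], 0.6], [[0, 0.02, 0], [0, 0, 0], 0.6], [[0, 0, 0], [0, 0, 0], 0.6]]';python3 jog.py '[[[0, 0.02, 0], [0, 0, 0], 0.6], [[0, 0.02, 0], [0, 0, 0], 0.6], [[0, 0, 0], [0, 0, 0], 0.6]]';python3 -c "
from h import *
print(inpanel(73))"
```

```text
clock: 16.4
eef_pos: [569.2, -260.1, 112.9]
tool_rot: [0.735, 0.665, -0.088, -0.097]
ft_force: [-0.9, -0.2, 0.3]
gripper_width: 0.597
grasp_force: 0.2
clock: 16.7
eef_pos: [571.0, -260.3, 112.3]
tool_rot: [0.735, 0.665, -0.088, -0.097]
ft_force: [-0.9, -0.1, -0.3]
gripper_width: 0.601
grasp_force: 0.2
clock: 17.0
eef_pos: [572.2, -260.4, 112.0]
tool_rot: [0.735, 0.665, -0.089, -0.098]
ft_force: [-4.0, 0.6, 3.3]
gripper_width: 0.598
grasp_force: 2.5
[43.   0.  11.6]
```

To row units: 1 mm is 0.02.

```bash
python3 jog.py '[[[0, 0.02, 0], [0, 0, 0], 0.6], [[0, 0.02, 0], [0, 0, 0], 0.6], [[0, 0, 0], [0, 0, 0], 0.6]]';python3 -c "
from h import *
print(inpanel(73))"; python3 jog.py '[[[0, -0.16, 0], [0, 0, 0], 0.6], [[0, -0.08, 0], [0, 0, 0], 0.6], [[0, 0, 0], [0, 0, 0], 0.6]]'
python3 jog.py '[[[0, 0, -0.5], [0, 0, 0], 0.6], [[0, 0, -0.8], [0, 0, 0], 0.6], [[0, 0, -0.8], [0, 0, 0], 0], [[0, 0, -0.8], [0, 0, 0], 0], [[0, 0, 0], [0, 0, 0], 0]]'
python3 - <<'E'
from h import *
M,t=Rp(PANEL); go(t+M@np.array([-40,165,25])+[0,0,73],down(-.099))
im=[]
for n,k in(("top",(320,160)),("side",(258,112))):
    p,d=env.capture(n); np.savez(f"pics/{n}5.npz",p=p,d=d); u,v=k
    im.append(cv2.resize(p[v:v+80,u:u+80,::-1],(400,400),interpolation=cv2.INTER_CUBIC))
cv2.imwrite("pics/c5.png",np.hstack(im))
E
```

```text
clock: 17.3
eef_pos: [572.6, -260.5, 111.8]
tool_rot: [0.735, 0.665, -0.091, -0.1]
ft_force: [-8.9, 1.6, 9.5]
gripper_width: 0.602
grasp_force: 5.7
[43.1  0.  11.5]
clock: 17.6
eef_pos: [563.2, -259.7, 114.6]
tool_rot: [0.735, 0.665, -0.088, -0.097]
ft_force: [0.4, -0.1, 0.5]
gripper_width: 0.602
grasp_force: 0.0
clock: 18.1
eef_pos: [604.9, -263.4, 260.7]
tool_rot: [0.735, 0.666, -0.085, -0.092]
ft_force: [0.3, -0.7, 0.5]
gripper_width: 0.093
grasp_force: 0.0
rotvec [-0.196  0.199  1.561] then d in final axes [-128.7 -164.7  111.7] target [493.1 -86.8 149. ]
```

View pics/c5.png

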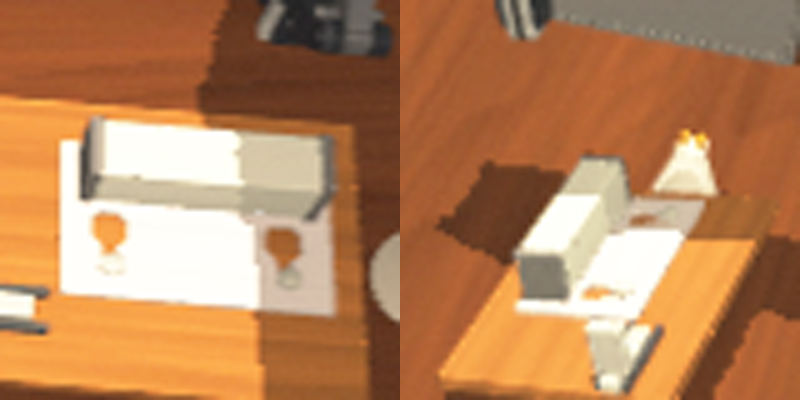

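The lamp is home, with the studs at the slot ends (110,265) and (290,275), and the keeper is still out. I'll keep the tilted orientation and push the keeper from its +y side.

```bash
python3 -c "
from h import *
M,t=Rp(PANEL); go(t+M@np.array([-40,155,25+73]),tilted(np.pi/2)); print(inpanel())"
```

```text
rotvec [ 0.001  0.001 -0.   ] then d in final axes [154.8 -74.7 132.6] target [510.9 -98.6 146.5]
[ 34.8   0.2 157.6]
```

To row units: 38.7 mm is 0.774, -18.7 mm is -0.374.

```bash
python3 jog.py '[[[0.774, -0.374, 0], [0, 0, 0], 0], [[0.774, -0.374, 0], [0, 0, 0], 0], [[0.774, -0.374, 0], [0, 0, 0], 0], [[0.774, -0.372, 0], [0, 0, 0], 0], [[0, 0, 0], [0, 0, 0], 0]]'; python3 jog.py '[[[0, 0, 0.5], [0, 0, 0], 0], [[0, 0, 0.9], [0, 0, 0], 0], [[0, 0, 0.8], [0, 0, 0], 0], [[0, 0, 0.4], [0, 0, 0], 0], [[0, 0, 0], [0, 0, 0], 0]]'; python3 jog.py '[[[0, 0, 0], [0, 0, 0], 0], [[0, 0, 0], [0, 0, 0], 0]]'; python3 -c "
from h import *
print(inpanel())"
```

```text
clock: 18.7
eef_pos: [542.5, -95.3, 273.7]
tool_rot: [0.732, 0.669, -0.088, -0.099]
ft_force: [0.5, -0.3, -0.3]
gripper_width: -0.002
grasp_force: 0.0
clock: 19.2
eef_pos: [507.4, -99.0, 144.6]
tool_rot: [0.734, 0.665, -0.091, -0.101]
ft_force: [-0.8, 0.3, -0.1]
gripper_width: -0.001
grasp_force: 0.0
clock: 19.4
eef_pos: [511.8, -98.9, 149.3]
tool_rot: [0.735, 0.665, -0.088, -0.097]
ft_force: [0.5, 0.2, -0.3]
gripper_width: -0.002
grasp_force: 0.0
[-39.9 154.9  27.9]
```

To row units: -6 mm is -0.12, -5 mm is -0.1.

```bash
python3 jog.py '[[[-0.12, 0, 0], [0, 0, 0], 0], [[-0.12, 0, 0], [0, 0, 0], 0], [[-0.1, 0, 0], [0, 0, 0], 0], [[-0.1, 0, 0], [0, 0, 0], 0], [[-0.1, 0, 0], [0, 0, 0], 0]]'; python3 jog.py '[[[-0.1, 0, 0], [0, 0, 0], 0], [[-0.1, 0, 0], [0, 0, 0], 0], [[-0.1, 0, 0], [0, 0, 0], 0], [[-0.1, 0, 0], [0, 0, 0], 0], [[-0.08, 0, 0], [0, 0, 0], 0]]';python3 jog.py '[[[-0.06, 0, 0], [0, 0, 0], 0], [[0, 0, 0], [0, 0, 0], 0], [[0, 0, 0], [0, 0, 0], 0]]'; python3 -c "
from h import *
print(inpanel())"
```

```text
clock: 19.9
eef_pos: [508.3, -125.9, 148.7]
tool_rot: [0.735, 0.665, -0.088, -0.097]
ft_force: [0.7, 2.1, 0.9]
gripper_width: 0.0
grasp_force: 0.7
clock: 20.4
eef_pos: [505.6, -150.0, 148.4]
tool_rot: [0.735, 0.665, -0.088, -0.097]
ft_force: [1.3, 0.9, 0.4]
gripper_width: -0.001
grasp_force: 0.7
clock: 20.7
eef_pos: [505.0, -152.7, 148.2]
tool_rot: [0.735, 0.665, -0.089, -0.098]
ft_force: [0.4, 1.0, 0.8]
gripper_width: 0.003
grasp_force: 0.0
[-41.2 100.6  26.5]
```

```bash
python3 jog.py '[[[-0.04, 0, 0], [0, 0, 0], 0], [[-0.04, 0, 0], [0, 0, 0], 0], [[0, 0, 0], [0, 0, 0], 0]]';python3 jog.py '[[[-0.02, 0, 0], [0, 0, 0], 0], [[-0.02, 0, 0], [0, 0, 0], 0], [[0, 0, 0], [0, 0, 0], 0]]'; python3 -c "
from h import *
print(inpanel())"; python3 jog.py '[[[-0.02, 0, 0], [0, 0, 0], 0], [[-0.02, 0, 0], [0, 0, 0], 0], [[0, 0, 0], [0, 0, 0], 0]]'; python3 -c "
from h import *
print(inpanel())"
```

```text
clock: 21.0
eef_pos: [504.7, -156.6, 148.3]
tool_rot: [0.735, 0.665, -0.089, -0.098]
ft_force: [0.4, 0.7, -0.6]
gripper_width: -0.001
grasp_force: 0.2
clock: 21.3
eef_pos: [504.6, -158.6, 148.3]
tool_rot: [0.735, 0.665, -0.088, -0.098]
ft_force: [-0.5, 0.8, -0.2]
gripper_width: 0.002
grasp_force: 0.4
[-41.   94.8  26.7]
clock: 21.6
eef_pos: [504.6, -158.9, 148.4]
tool_rot: [0.735, 0.666, -0.088, -0.098]
ft_force: [-1.0, 5.6, -0.2]
gripper_width: -0.0
grasp_force: 2.6
[-41.   94.5  26.8]
```

Firm stop at about 94.5 mm, as expected for fully in. One more nudge, then I'll back off, retract and look.

```bash
python3 jog.py '[[[-0.02, 0, 0], [0, 0, 0], 0], [[0, 0, 0], [0, 0, 0], 0]]'; python3 jog.py '[[[0.16, 0, 0], [0, 0, 0], 0], [[0.12, 0, 0], [0, 0, 0], 0], [[0, 0, -0.6], [0, 0, 0], 0], [[0, 0, -0.9], [0, 0, 0], 0], [[0, 0, -0.9], [0, 0, 0], 0]]'; python3 jog.py '[[[0.9, 0, 0], [0, 0, 0], 0], [[0.9, 0, 0], [0, 0, 0], 0], [[0.9, 0, 0], [0, 0, 0], 0], [[0, 0, 0], [0, 0, 0], 0], [[0, 0, 0], [0, 0, 0], 0]]'
python3 - <<'E'
from h import *
im=[]
for n,k in(("top",(300,160)),("side",(258,112))):
    p,d=env.capture(n); u,v=k
    im.append(cv2.resize(p[v:v+100,u:u+100,::-1],(400,400),interpolation=cv2.INTER_CUBIC))
cv2.imwrite("pics/c6.png",np.hstack(im))
E
```

```text
clock: 21.8
eef_pos: [504.6, -159.0, 148.4]
tool_rot: [0.734, 0.666, -0.087, -0.099]
ft_force: [0.1, 6.9, 0.4]
gripper_width: -0.0
grasp_force: 3.6
clock: 22.3
eef_pos: [537.0, -150.7, 265.4]
tool_rot: [0.735, 0.665, -0.089, -0.098]
ft_force: [1.4, -0.4, 0.0]
gripper_width: 0.004
grasp_force: 0.0
clock: 22.8
eef_pos: [550.5, -15.2, 264.4]
tool_rot: [0.734, 0.666, -0.089, -0.097]
ft_force: [0.3, -0.4, -0.5]
gripper_width: 0.001
grasp_force: 0.0
```

View pics/c6.png

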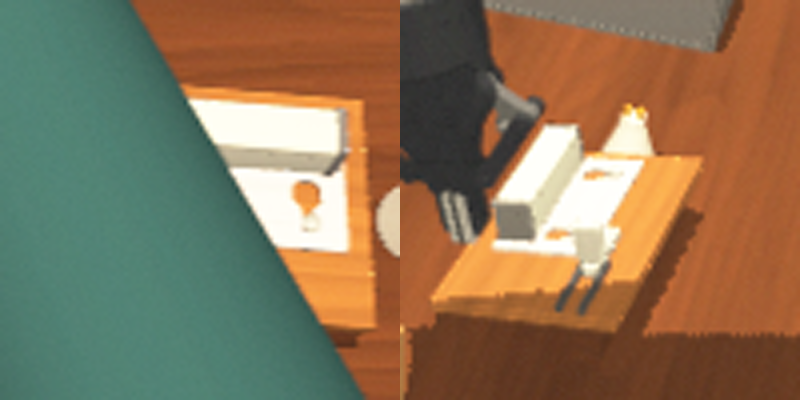

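The lamp is home, with stud b at its slot end (310,222 in the top crop). In the side crop the keeper is fully in with the rails empty behind it (585,285), and the gripper is clear of everything. Handing in.

```bash
python3 -c "
from workcell import env
print(env.sign_off())"
```

```text
the job is handed in; nothing more can be done
None
```

The lamp is mounted and fully home behind both stud heads, the keeper is pushed fully back in above the plate's top edge, and the job was handed in at about 23 s with the robot touching nothing.

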